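Size an espresso dosing ring on the stepped cone and put it away

ROBOT

A 6-joint arm with a two-finger parallel gripper is mounted at the origin on the work surface; the furniture and walls round the work are solid. World frame = base frame: x ahead of the robot, y to its left, z up, the work surface at z = 0. Lengths are in m, angles in rad, forces in N, time in s.
With the tool pointing down it reaches from about 0.3 to 0.875 m from the base axis. Payload 6.4 kg.
Tool frame: the origin (TCP) lies between the finger pads; the fingertips stand 19 mm ahead of it and the grasp point (between the pads) is the TCP (ctrl.tips_ahead is the z of the fingertips in the tool frame, in m); z points along the fingers, y is the line along which they close (so a half turn about z gives the same grasp; the last joint's range is limited). The gripper opens to 85 mm and grips with 20 to 120 N. Pads are 22 mm wide; open, the fingers measure 114 mm over their backs; the gripper's body (76 mm by 85 mm) begins 54 mm behind the grasp point. The pads swing forward as they close: fully open they stand 13 mm farther back than shut.
Start: joints at [0.978, 0.181, 1.607, -0, 1.354, -0.206], TCP at [0.217, 0.533, 0.25] pointing down, gripper open.
Joint ranges: [-2.99, 2.99], [-0.89, 2.07], [0.3, 2.58], [-1.14, 4.28], [0, 2.63], [-3.12, 3.12]. Speed limits (rad/s): [2.57, 2.57, 3.01, 3.14, 3.14, 3.14].

INTERFACE

Orientations are given as a unit quaternion [w, x, y, z].
In Python, from bench import readout, vision, ctrl gives the robot as it stands.
- The arm moves only by the tool play_rows, never from a script. Its arguments are lists of equal length, an entry for each row: "xyz": the shift along the tool's x, y, z in mm, a list of three; "rot": the turn, a rotation vector about the tool's x, y, z in rad, a list of three; "grip": the opening, from 0 (shut) to 1 (fully open). In form: {"xyz": [[x, y, z], ...], "rot": [[rx, ry, rz], ...], "grip": [grip, ...]}. A call has exactly 10 rows; each row is the pose to reach, as a shift and turn from the pose commanded when the call began, along the tool's axes at that moment; what a row does not reach only later rows make up. A row lasts 1/8 s, in which the tool goes at most 62.5 mm and 10.7 degrees, less where a joint would pass 70% of its speed; a pose out of reach is approached as far as the arm can. A call with a gripper value outside its range is refused whole. The fingers move at their own pace and stop on an object; the grip force is fixed at half the most. Time passes only in rows, so rows that repeat a pose let the fingers close, or fill a call up. It gives the time, the measured TCP pose, the force, the opening and the grip force at its end, in the units of the state.
- readout.get_obs(): the state, without advancing time (a new reading comes with each control period).
- vision.camera(name): name is "side" or "top"; returns a dict with "color" (384x512x3 uint8, red, green, blue), "depth" (384x512 float32, m along the optical axis (not along the pixel's ray), 0 where there is no reading), "camera_matrix" (3x3 intrinsics, pixels), "extrinsics" (4x4, takes a point from camera to world coordinates). Camera axes: x right, y down, z forward; pixel columns grow to the right and rows downward; lengths in m; the calibration is good to about 2 mm. A picture is of the moment at which its call begins.
- ctrl.hand_in(): hands the job in; it is judged then, once.
The state is a dict: "time_s": time; "q": joint angles; "dq": joint speeds; "joint_efforts": joint torques, N m; "eef_pos": TCP position; "eef_rot": TCP orientation; "wrist_force": force on the tool from outside, world axes, zero at the start; "torque": the same for the moment, N m; "opening": opening from 0.0 (shut) to 1.0 (fully open); "grasp_force": force on a finger pad.
Only numpy, scipy, OpenCV 4.12 (cv2) and the standard library are available. Lean on these libraries where they do the work, as an engineer would, in place of code of your own. Each camera call takes 0.05 s, during which the arm holds its last target. There are 200 camera calls.

TASK

Take the unmarked dosing ring that stands nearest the robot and slide it, held level, down over the stepped sizing cone until you feel it stop; press it home with a light hand (5 to 15 N) and keep it pressed for about a second to see how many grooves show on the step just under its lower edge. Then lift it off and set it down level on the collar of the stand's post that is marked with the same number of dots. Keep hold of the ring all the while it is on the cone, never force it or let it drop, and leave the other two rings and everything else where they are.

Things in the scene. Friction and masses are not known exactly. Their poses are not given: they have to be found in the camera images.
- ring_a: One of three espresso dosing rings: dark metal, flared mouth up, outside 66 mm across, 28 mm tall, 0.08 to 0.17 kg, loose. Alike outside; the bores at the lower edge are 46, 52 and 58 mm, which ring has which is not told. One ring, the nearest to the robot, stands at x < 0.50, the other two at x > 0.54. Origin: centre of the underside, z up; its yaw means nothing.
- ring_b: Another of the three dosing rings, same outside and same origin as ring_a; bore not known.
- ring_c: Another of the three dosing rings, same outside and same origin as ring_a; bore not known.
- gauge: Stepped sizing cone, bright metal, fixed; dark foot 92 mm across, 13 mm high. Origin: centre of underside, z up along its axis. Diameter by z in mm: tip 28 at 84, nose widens to 44 at 74, land 44 to 63, 45 degree shoulder to 50 at 60, land 50 to 49, shoulder to 56 at 46, land 56 to 35, shoulder to 66 at 30, column 66 below. Dark grooves under each shoulder count the step: 1, 2, 3 from the top.
- stop_1 (a point): On the cone's axis, 62 mm above its underside: here (to about 1 mm) the lower edge of the ring with the 46 mm bore stops, on the top shoulder, with one groove showing below it. A ring passes each land that its bore clears (1 mm all round at the last) and stops on the next shoulder.
- stop_2 (a point): Same for the 52 mm bore: on the axis 48 mm above the underside, on the middle shoulder, two grooves showing just below. A ring held off the axis or tilted may catch on a shoulder above its true stop; ease it sideways while still holding it.
- stop_3 (a point): Same for the 58 mm bore: on the axis 34 mm above the underside, on the lowest shoulder, three grooves showing just below.
- stand: Wooden storage board, fixed, 104 mm (x) by 272 mm (y), 14 mm thick, with three bright metal posts in a row along its y, 88 mm apart, one for each bore; one, two and three dark dots on the near edge mark them. A post is a collar (50, 56 and 62 mm across, 8 mm tall) with a bevelled spigot on it (2.4 mm thinner than the bore it serves, 11.5 mm tall). Origin: centre of the underside.
- seat_1 (a point): Centre of the collar's top on the post with one dot (46 mm bore), at the stand's +y end, 22 mm above the worktop: where the centre of the ring's underside comes to rest. A ring too big for a post drops past its collar; one too small stays on top of its spigot.
- seat_2 (a point): Same for the middle post, with two dots (52 mm bore).
- seat_3 (a point): Same for the post with three dots (58 mm bore), at the stand's -y end.
- mug: Flowered white mug, 87 mm across, 96 mm tall, loose, a bystander behind the cone. Origin: centre of the underside.
- tumbler: Clear drinking glass, 80 mm across, 91 mm tall, loose, a bystander behind the cone. Origin: centre of the underside.
- notebook: Blue notebook 150 x 104 x 14 mm, loose, a bystander at the right. Origin: centre of the underside.

How it is judged:
On the way:
1. the ring is pressed home on the sizing cone: level, centred within 2 mm, lower edge within 2 mm of a stop, pushed down with over 4 N (6 N of contact force on the 45 degree shoulder) for 0.3 s (((contact force between ring_a and gauge above 6 N and horizontal distance between ring_a and gauge below 0.002 m and angle between ring_a's own z axis and vertical below 0.06 rad and (z of ring_a in the frame of gauge between 0.06 and 0.064 m or z of ring_a in the frame of gauge between 0.046 and 0.05 m or z of ring_a in the frame of gauge between 0.032 and 0.036 m)) or (contact force between ring_b and gauge above 6 N and horizontal distance between ring_b and gauge below 0.002 m and angle between ring_b's own z axis and vertical below 0.06 rad and (z of ring_b in the frame of gauge between 0.06 and 0.064 m or z of ring_b in the frame of gauge between 0.046 and 0.05 m or z of ring_b in the frame of gauge between 0.032 and 0.036 m)) or (contact force between ring_c and gauge above 6 N and horizontal distance between ring_c and gauge below 0.002 m and angle between ring_c's own z axis and vertical below 0.06 rad and (z of ring_c in the frame of gauge between 0.06 and 0.064 m or z of ring_c in the frame of gauge between 0.046 and 0.05 m or z of ring_c in the frame of gauge between 0.032 and 0.036 m)))), for 0.3 s.
At the end, for the whole second after the job is handed in: The ring that stood nearest rests level on the collar of the post made for its bore (only there does it sit so): centred within 3 mm, underside within 2 mm of the collar top, tilt under 0.05 rad, at rest; the other two rings upright within 20 mm of their starts (((((horizontal distance between ring_a and seat_1 below 0.003 m and z of ring_a in the frame of seat_1 between -0.002 and 0.002 m) or (horizontal distance between ring_a and seat_2 below 0.003 m and z of ring_a in the frame of seat_2 between -0.002 and 0.002 m) or (horizontal distance between ring_a and seat_3 below 0.003 m and z of ring_a in the frame of seat_3 between -0.002 and 0.002 m)) and angle between each of ring_a, ring_b, ring_c's own z axis and vertical below 0.05 rad and linear speed of ring_a below 0.01 m/s and distance of each of ring_b, ring_c from where it was at the start of the episode below 0.02 m and world x of each of ring_b, ring_c above 0.52 m) or (((horizontal distance between ring_b and seat_1 below 0.003 m and z of ring_b in the frame of seat_1 between -0.002 and 0.002 m) or (horizontal distance between ring_b and seat_2 below 0.003 m and z of ring_b in the frame of seat_2 between -0.002 and 0.002 m) or (horizontal distance between ring_b and seat_3 below 0.003 m and z of ring_b in the frame of seat_3 between -0.002 and 0.002 m)) and angle between each of ring_b, ring_a, ring_c's own z axis and vertical below 0.05 rad and linear speed of ring_b below 0.01 m/s and distance of each of ring_a, ring_c from where it was at the start of the episode below 0.02 m and world x of each of ring_a, ring_c above 0.52 m) or (((horizontal distance between ring_c and seat_1 below 0.003 m and z of ring_c in the frame of seat_1 between -0.002 and 0.002 m) or (horizontal distance between ring_c and seat_2 below 0.003 m and z of ring_c in the frame of seat_2 between -0.002 and 0.002 m) or (horizontal distance between ring_c and seat_3 below 0.003 m and z of ring_c in the frame of seat_3 between -0.002 and 0.002 m)) and angle between each of ring_c, ring_a, ring_b's own z axis and vertical below 0.05 rad and linear speed of ring_c below 0.01 m/s and distance of each of ring_a, ring_b from where it was at the start of the episode below 0.02 m and world x of each of ring_a, ring_b above 0.52 m))); the robot touches nothing.
It fails at once if a ring is forced against the sizing cone with more than 28 N (40 N of contact force on the 45 degree shoulder) (contact force between any of ring_a, ring_b, ring_c and gauge above 40 N).
It fails at once if a ring is rammed onto the stand (more than 40 N) (contact force between any of ring_a, ring_b, ring_c and stand above 40 N).
It fails at once if a ring is let go and drops (moves at over 0.4 m/s, a fall of about 8 mm, while the fingers do not touch it) ((linear speed of ring_a above 0.4 m/s and not (contact force between the fingers and ring_a above 0.05 N)) or (linear speed of ring_b above 0.4 m/s and not (contact force between the fingers and ring_b above 0.05 N)) or (linear speed of ring_c above 0.4 m/s and not (contact force between the fingers and ring_c above 0.05 N))).
It fails at once if the ring is let go while it is on the cone ((horizontal distance between ring_a and gauge below 0.02 m and z of ring_a in the frame of gauge below 0.08 m and not (contact force between the fingers and ring_a above 0.05 N)) or (horizontal distance between ring_b and gauge below 0.02 m and z of ring_b in the frame of gauge below 0.08 m and not (contact force between the fingers and ring_b above 0.05 N)) or (horizontal distance between ring_c and gauge below 0.02 m and z of ring_c in the frame of gauge below 0.08 m and not (contact force between the fingers and ring_c above 0.05 N))).
It fails at once if the mug, glass or notebook is shifted by more than 25 mm (distance of any of mug, tumbler, notebook from where it was at the start of the episode above 0.025 m).
It also fails if it takes over 48 s, if anything falls off the work surface, if the arm or the gripper's body presses on something with over 40 N, if the wrist force passes 120 N, or if a joint passes its speed limit or range.

## Working session

There is one attempt and no reset: what is moved stays moved. The work goes in short steps, Python scripts to look and compute and a tool call to move; the robot and the scene stay as the last step left them, time stands still between calls to the robot, and variables do not carry over. Pictures are saved under pics/ and viewed, at most 10 in all, crops included, and the job is handed in when it is done.

Besides the shell and the picture viewer there is one more tool, called after "Request:" as name(argument=value, ...) on one line, values as JSON. play_rows: Moves the arm, as the interface text tells. Its arguments: {"type":"object","properties":{"xyz":{"type":"array","items":{"type":"array","items":{"type":"number"}}},"rot":{"type":"array","items":{"type":"array","items":{"type":"number"}}},"grip":{"type":"array","items":{"type":"number"}}},"required":["xyz","rot","grip"]}

```bash
mkdir -p pics && cat > h.py <<'E'
import numpy as np, cv2
from bench import readout, vision, ctrl
def shot(n):
    c=vision.camera(n); return c
def cloud(c):
    d=c["depth"]; K=c["camera_matrix"]; v,u=np.mgrid[:d.shape[0],:d.shape[1]]
    P=np.stack([(u-K[0,2])/K[0,0]*d,(v-K[1,2])/K[1,1]*d,d],-1)
    E=c["extrinsics"]; W=P@E[:3,:3].T+E[:3,3]; W[d==0]=np.nan
    return W
E
python3 - <<'E'
from h import *
for n in("top","side"):
    c=shot(n); cv2.imwrite(f"pics/{n}0.png",c["color"][...,::-1]); np.savez(f"{n}0.npz",**c)
    print(n,c["camera_matrix"].round(1).tolist(),c["extrinsics"].round(3).tolist())
o=readout.get_obs(); print({k:np.round(v,3).tolist() for k,v in o.items()},ctrl.tips_ahead)
E
```

```text
top [[392.0, 0.0, 258.2], [0.0, 392.0, 194.4], [0.0, 0.0, 1.0]] [[-0.023, -0.986, 0.167, 0.299], [-0.998, 0.014, -0.054, 0.039], [0.051, -0.168, -0.984, 1.555], [0.0, 0.0, 0.0, 1.0]]
side [[385.3, 0.0, 255.5], [0.0, 385.3, 191.3], [0.0, 0.0, 1.0]] [[0.499, -0.564, 0.658, -0.258], [-0.867, -0.322, 0.381, -0.534], [-0.003, -0.76, -0.65, 0.84], [0.0, 0.0, 0.0, 1.0]]
{'time_s': 0.1, 'q': [0.978, 0.181, 1.608, 0.0, 1.354, -0.206], 'dq': [-0.001, -0.001, -0.003, 0.001, -0.0, -0.001], 'joint_efforts': [0.0, -44.588, -35.224, -0.0, 0.004, -0.0], 'eef_pos': [0.217, 0.532, 0.249], 'eef_rot': [-0.0, 0.192, 0.981, -0.001], 'wrist_force': [-0.796, -0.306, -0.031], 'torque': [0.038, 0.034, -0.055], 'grasp_force': 0.0, 'opening': 0.998} 0.019
```

View pics/top0.png

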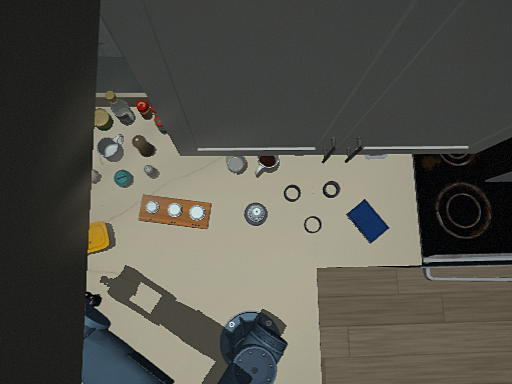

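View pics/side0.png

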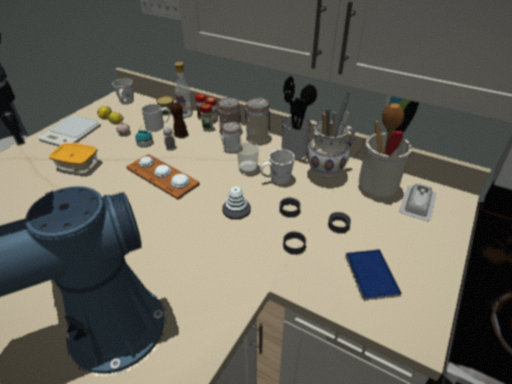

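The nearest ring is at top (313,225) and side (294,242). The gauge is at top (256,214), the other rings at (292,193) and (331,189), and the stand's posts at (152,208), (175,211) and (198,213). Next I'll measure these.

```bash
cat >> h.py <<'E'
def ray(c,u,v,z):
    K=c["camera_matrix"];E=c["extrinsics"]
    d=E[:3,:3]@np.array([(u-K[0,2])/K[0,0],(v-K[1,2])/K[1,1],1]); o=E[:3,3]
    return o+d*(z-o[2])/d[2]
def proj(c,p):
    E=c["extrinsics"];q=E[:3,:3].T@(np.asarray(p)-E[:3,3]);q=c["camera_matrix"]@q;return q[:2]/q[2]
E
python3 - <<'E'
from h import *
C={n:dict(np.load(n+"0.npz")) for n in("top","side")}
# height-slice centroids from the depth clouds (both cameras)
from scipy import ndimage as nd
for n in C:
    W=cloud(C[n]); z=W[...,2]
    print(n,"table z",np.nanmedian(z[(abs(W[...,0]-.45)<.1)&(abs(W[...,1])<.3)]).round(4))
    m=(z>.012)&(z<.13)&(W[...,0]>.3)&(W[...,0]<.75)&(abs(W[...,1])<.45)
    L,k=nd.label(m)
    for i in range(1,k+1):
        s=L==i
        if s.sum()<25: continue
        p=W[s]; v,u=np.nonzero(s)
        lo,hi=p.min(0),p.max(0)
        print(n,s.sum(),"px",u.mean().round(1),v.mean().round(1),"mid",((lo+hi)/2)[:2].round(4),"size",(hi-lo)[:2].round(3),"zmax",hi[2].round(3))
c=C["top"]
im=cv2.resize(c["color"][170:245,135:345,::-1],None,fx=3.8,fy=3.8,interpolation=cv2.INTER_CUBIC); cv2.imwrite("pics/c1.png",im)
E
```

```text
top table z 1.3119
top 148 px 143.9 149.0 mid [0.7361 0.4014] size [0.027 0.05 ] zmax 0.13
top 295 px 266.8 162.6 mid [ 0.6751 -0.0786] size [0.083 0.093] zmax 0.101
top 197 px 235.7 162.8 mid [0.683 0.045] size [0.07  0.077] zmax 0.094
top 126 px 150.4 170.8 mid [0.6545 0.3732] size [0.039 0.038] zmax 0.093
top 126 px 331.7 188.5 mid [ 0.5766 -0.3404] size [0.065 0.066] zmax 0.034
top 96 px 292.5 192.5 mid [ 0.5638 -0.1802] size [0.062 0.063] zmax 0.037
top 1295 px 176.3 211.6 mid [0.4972 0.2826] size [0.134 0.273] zmax 0.042
top 324 px 255.8 213.2 mid [ 0.4839 -0.0347] size [0.084 0.087] zmax 0.091
top 32 px 354.0 211.4 mid [ 0.4872 -0.4267] size [0.033 0.038] zmax 0.021
top 43 px 317.3 222.0 mid [ 0.4387 -0.2662] size [0.06  0.049] zmax 0.035
top 29 px 308.0 228.1 mid [ 0.4288 -0.2447] size [0.047 0.038] zmax 0.034
side table z -0.0016
side 272 px 177.1 120.8 mid [0.7358 0.3973] size [0.028 0.051] zmax 0.13
side 193 px 168.4 137.5 mid [0.6533 0.3736] size [0.04  0.036] zmax 0.088
side 213 px 227.7 139.9 mid [0.7394 0.1675] size [0.021 0.055] zmax 0.098
side 582 px 247.4 156.1 mid [0.6877 0.0467] size [0.083 0.081] zmax 0.091
side 652 px 322.0 162.6 mid [ 0.7353 -0.2046] size [0.029 0.108] zmax 0.13
side 761 px 279.4 165.0 mid [ 0.6874 -0.0757] size [0.108 0.095] zmax 0.096
side 469 px 155.3 169.5 mid [0.5012 0.3212] size [0.121 0.185] zmax 0.035
side 417 px 376.0 180.6 mid [ 0.7454 -0.3893] size [0.009 0.057] zmax 0.13
side 303 px 179.2 181.9 mid [0.4879 0.2061] size [0.11  0.094] zmax 0.035
side 451 px 235.6 201.2 mid [ 0.4757 -0.0289] size [0.066 0.074] zmax 0.084
side 182 px 289.5 205.3 mid [ 0.5652 -0.1795] size [0.066 0.065] zmax 0.03
side 228 px 339.1 220.2 mid [ 0.5788 -0.3386] size [0.068 0.065] zmax 0.029
side 197 px 294.0 240.9 mid [ 0.4381 -0.2558] size [0.066 0.066] zmax 0.028
```

View pics/c1.png

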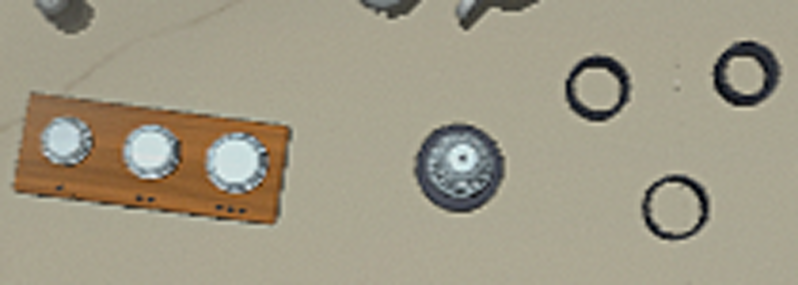

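Request:
play_rows(xyz=[[-15,-20,3],[-45,-60,9],[-82,-106,16],[-119,-152,23],[-156,-198,30],[-193,-244,37],[-230,-290,44],[-267,-336,51],[-295,-375,57],[-305,-390,60]], rot=[[0,0,0.05],[0,0,0.15],[0,0,0.27],[0,0,0.39],[0,0,0.51],[0,0,0.63],[0,0,0.75],[0,0,0.87],[0,0,0.97],[0,0,1.0]], grip=[1,1,1,1,1,1,1,1,1,1])

```text
time_s: 1.35
eef_pos: [0.3524, 0.054, 0.19]
eef_rot: [0.0, 0.641, 0.767, -0.0]
wrist_force: [-0.7, 0.2, -0.1]
opening: 1.001
grasp_force: 0.0
```

```bash
cat >> h.py <<'E'
from scipy.spatial.transform import Rotation as R
def to(p,yaw=None):
    "shift (mm, tool axes) and rot to reach world p with tool down and tool-y at yaw"
    o=readout.get_obs(); q=o["eef_rot"]; r=R.from_quat([q[1],q[2],q[3],q[0]])
    d=r.inv().apply(np.asarray(p)-o["eef_pos"])*1000
    s="t %.2f pos %s F %s open %.3f gf %.1f | shift %s"%(o["time_s"],np.round(o["eef_pos"],4),np.round(o["wrist_force"],2),o["opening"],o["grasp_force"],d.round(1))
    if yaw is not None:
        c,n=np.cos(yaw),np.sin(yaw)
        T=R.from_matrix(np.array([[-n,c,0],[c,n,0],[0,0,-1.]]).T@np.eye(3)) if 0 else R.from_matrix(np.column_stack([[-n,c,0],[c,n,0],[0,0,-1.]]))
        s+=" rot %s"%(r.inv()*T).as_rotvec().round(4)
    print(s)
E
python3 - <<'E'
from h import *
to([.438,-.256,.12],0)
E
```

```text
t 1.35 pos [0.3524 0.054  0.19  ] F [-0.71  0.18 -0.07] open 1.001 gf 0.0 | shift [-320.3   29.2   70. ] rot [-0.0002  0.0003  0.1787]
```

Request:
play_rows(xyz=[[-15,1,0],[-50,4,3],[-95,8,6],[-140,12,12],[-185,16,22],[-230,20,34],[-270,24,48],[-300,27,60],[-320,29,70],[-320,29,70]], rot=[[0,0,0.02],[0,0,0.05],[0,0,0.08],[0,0,0.11],[0,0,0.14],[0,0,0.16],[0,0,0.179],[0,0,0.179],[0,0,0.179],[0,0,0.179]], grip=[1,1,1,1,1,1,1,1,1,1])

```text
time_s: 2.6
eef_pos: [0.4388, -0.2535, 0.1192]
eef_rot: [-0.001, 0.706, 0.708, -0.0]
wrist_force: [0.0, 0.6, -0.5]
opening: 1.002
grasp_force: 0.0
```

```bash
python3 - <<'E'
from h import *
to([.438,-.256,.05],0)
c=shot("side"); np.savez("side1.npz",**c)
u,v=proj(c,[.438,-.256,.1]).astype(int); print(u,v)
im=c["color"][max(v-70,0):v+75,u-90:u+90,::-1]; cv2.imwrite("pics/s1.png",cv2.resize(im,None,fx=4,fy=4,interpolation=cv2.INTER_CUBIC))
W=cloud(c); m=(np.hypot(W[...,0]-.438,W[...,1]+.256)<.09)&(W[...,2]>.06)
p=W[m]
for z0 in np.arange(.08,.2,.01):
    s=p[(p[:,2]>z0)&(p[:,2]<z0+.01)]
    if len(s): print(z0.round(2),len(s),s.min(0).round(3),s.max(0).round(3))
E
```

```text
t 2.60 pos [ 0.4388 -0.2535  0.1192] F [ 0.04  0.65 -0.54] open 1.002 gf 0.0 | shift [-2.6 -0.7 69.2] rot [-0.0016 -0.0014  0.0034]
295 220
0.11 24 [ 0.386 -0.265  0.111] [ 0.485 -0.246  0.12 ]
0.12 45 [ 0.379 -0.266  0.12 ] [ 0.486 -0.242  0.13 ]
0.13 38 [ 0.381 -0.265  0.131] [ 0.486 -0.244  0.14 ]
0.14 21 [ 0.38  -0.265  0.141] [ 0.489 -0.254  0.15 ]
0.15 21 [ 0.365 -0.268  0.15 ] [ 0.507 -0.242  0.16 ]
0.16 69 [ 0.362 -0.267  0.16 ] [ 0.511 -0.242  0.17 ]
0.17 56 [ 0.364 -0.271  0.17 ] [ 0.474 -0.242  0.18 ]
0.18 66 [ 0.365 -0.271  0.18 ] [ 0.469 -0.237  0.19 ]
0.19 74 [ 0.366 -0.274  0.19 ] [ 0.454 -0.235  0.2  ]
```

View pics/s1.png

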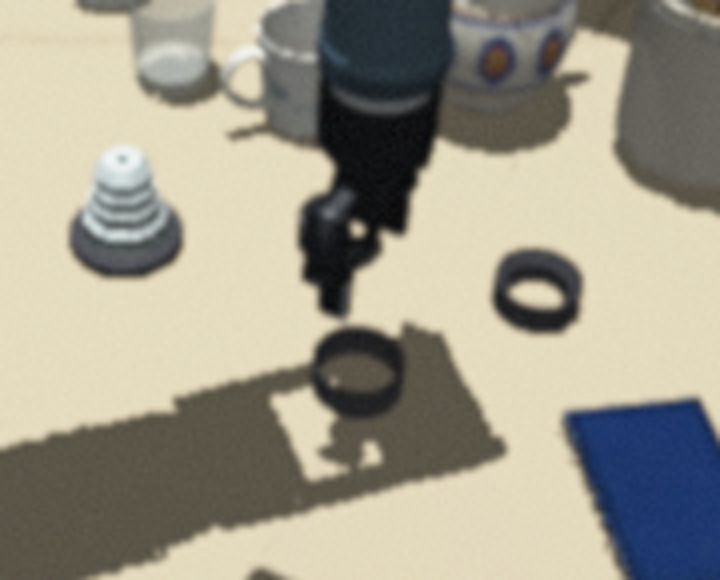

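Request:
play_rows(xyz=[[0,0,12],[0,0,35],[0,0,60],[0,0,82],[0,0,97],[0,0,105],[0,0,107],[0,0,107],[0,0,107],[0,0,107]], rot=[[0,0,0],[0,0,0],[0,0,0],[0,0,0],[0,0,0],[0,0,0],[0,0,0],[0,0,0],[0,0,0],[0,0,0]], grip=[1,1,1,1,1,1,1,0.85,0.7,0.7])

```text
time_s: 3.9
eef_pos: [0.4399, -0.2534, 0.0146]
eef_rot: [0.001, 0.705, 0.709, 0.0]
wrist_force: [-1.1, 1.1, 6.7]
opening: 0.767
grasp_force: 66.4
```

```bash
python3 - <<'E'
from h import *
to([.438,-.256,.013],0)
E
```

```text
t 3.90 pos [ 0.4399 -0.2534  0.0146] F [-1.09  1.1   6.71] open 0.767 gf 66.4 | shift [-2.6 -1.9  1.6] rot [0.0011 0.001  0.0052]
```

Request:
play_rows(xyz=[[0,0,-1],[0,0,-3],[0,0,-3],[0,0,-3],[0,0,-3],[0,0,-3],[0,0,-3],[0,0,-3],[0,0,-3],[0,0,-3]], rot=[[0,0,0],[0,0,0.05],[0,0,0.2],[0,0,0.38],[0,0,0.56],[0,0,0.74],[0,0,0.92],[0,0,1.1],[0,0,1.28],[0,0,1.4]], grip=[0.9,1,1,1,1,1,1,1,1,1])

```text
time_s: 5.15
eef_pos: [0.4395, -0.2532, 0.0166]
eef_rot: [0.0, 0.996, 0.085, 0.0]
wrist_force: [-0.4, 0.6, 0.8]
opening: 1.006
grasp_force: 0.0
```

Request:
play_rows(xyz=[[0,0,0],[0,0,0],[0,0,0],[0,0,0],[0,0,0],[0,0,0],[0,0,-3],[0,0,-12],[0,0,-25],[0,0,-30]], rot=[[0,0,0.1],[0,0,0.1],[0,0,0.1],[0,0,0.1],[0,0,0.1],[0,0,0.1],[0,0,0.1],[0,0,0.1],[0,0,0.1],[0,0,0.1]], grip=[1,0.85,0.7,0.7,0.7,0.7,0.7,0.7,0.7,0.7])

```text
time_s: 6.4
eef_pos: [0.4399, -0.2535, 0.0477]
eef_rot: [0.001, 0.999, 0.038, 0.001]
wrist_force: [-0.1, 0.9, -0.9]
opening: 0.763
grasp_force: 66.4
```

```bash
python3 - <<'E'
from h import *
to([.45,-.16,.15],-1.5)
from scipy.optimize import least_squares
# calibration: held ring silhouette in both cameras, and gauge
for n in("top","side"):
    c=shot(n); np.savez(n+"2.npz",**c)
    o=readout.get_obs(); print(n,o["eef_pos"].round(4), proj(c,o["eef_pos"]).round(1))
c=np.load("side2.npz"); u,v=proj(c,o["eef_pos"]).astype(int)
im=[cv2.resize(c["color"][v-45:v+45,u-60:u+60,::-1],None,fx=4,fy=4,interpolation=cv2.INTER_CUBIC)]
c=np.load("top2.npz"); g=proj(c,[.48,-.032,.05]).astype(int)
im.append(cv2.resize(c["color"][g[1]-25:g[1]+20,g[0]-30:g[0]+30,::-1],None,fx=5,fy=5,interpolation=cv2.INTER_CUBIC))
im[1]=cv2.copyMakeBorder(im[1],0,360-im[1].shape[0],0,0,cv2.BORDER_CONSTANT)
cv2.imwrite("pics/s2.png",np.hstack(im))
E
```

```text
t 6.40 pos [ 0.4399 -0.2535  0.0477] F [-0.06  0.91 -0.92] open 0.763 gf 66.4 | shift [  17.3  -92.3 -102.5] rot [ 0.0015 -0.0013  0.0053]
top [ 0.4401 -0.2537  0.0479] [312.9 222.7]
side [ 0.4399 -0.2535  0.0473] [294.1 233.6]
```

View pics/s2.png

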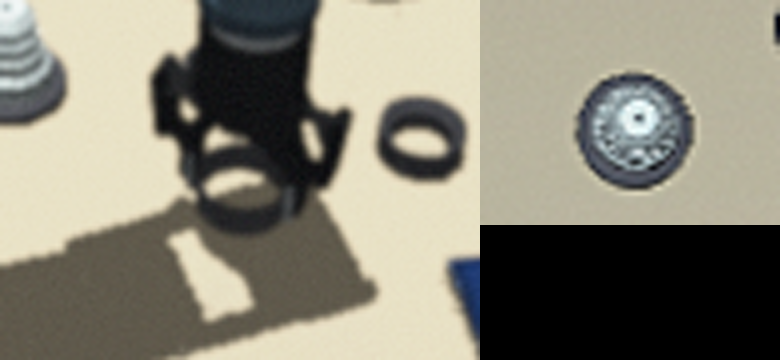

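The ring is held level and centred at about pixel (243,190) of the left crop. The gauge is clear in the top camera. Next I'll fit the gauge and post outlines by chroma in both cameras.

```bash
cat >> h.py <<'E'
def sil(c,xy,prof,S=8):
    "silhouette mask centroid/area of a stack of discs (z,dia)"
    H,Wd=c["color"].shape[:2]; t=np.linspace(0,2*np.pi,48,endpoint=False)
    rs=[np.array([proj(c,[xy[0]+d/2*np.cos(a),xy[1]+d/2*np.sin(a),z]) for a in t]) for z,d in prof]
    allp=np.vstack(rs); o=np.floor(allp.min(0))-2; sz=(np.ceil(allp.max(0))+3-o).astype(int)
    m=np.zeros((sz[1]*S,sz[0]*S),np.uint8)
    for a,b in zip(rs[:-1],rs[1:]):
        h=cv2.convexHull(((np.vstack([a,b])-o+.5)*S-.5).round().astype(np.int32)); cv2.fillConvexPoly(m,h,1)
    v,u=np.nonzero(m); return np.array([(u.mean()+.5)/S-.5+o[0],(v.mean()+.5)/S-.5+o[1]]),m.sum()/S/S
def mask(c,xy,z,bg,r=26):
    "chroma mask near xy, blue share against the background's"
    from scipy import ndimage as nd
    f=c["color"].astype(float); b=f[...,2]/(f.sum(-1)+1)
    u,v=proj(c,[*xy,z]).round().astype(int); s=np.s_[v-r:v+r,u-r:u+r]; b=b[s]
    k=b>bg; k=nd.binary_fill_holes(k); L,_=nd.label(k); i=L[r,r] or L[r-2,r]; k=L==i
    k=nd.binary_opening(k); vv,uu=np.nonzero(k); return np.array([uu.mean()+u-r,vv.mean()+v-r]),k.sum()
def fit(c,xy,prof,bg,r=26):
    xy=np.array(xy,float); z=np.mean([p[0] for p in prof])
    m,a=mask(c,xy,z,bg,r)
    for _ in range(4):
        s,A=sil(c,xy,prof); e=1e-3
        J=np.column_stack([(proj(c,[*(xy+d),z])-proj(c,[*xy,z]))/e for d in np.eye(2)*e])
        xy=xy+np.linalg.solve(J,m-s)
    return xy,a,A
G=[(0,.092),(.013,.092),(.013,.066),(.030,.066),(.035,.056),(.046,.056),(.049,.05),(.06,.05),(.063,.044),(.074,.044),(.084,.028)]
def P(b): return [(.014,b+.004),(.022,b+.004),(.022,b-.0024),(.0325,b-.0024),(.0335,b-.0044)]
RG=[(0,.066),(.028,.066)]
E
python3 - <<'E'
from h import *
for n in("top","side"):
    c=dict(np.load(n+"0.npz")); f=c["color"].astype(float); b=f[...,2]/(f.sum(-1)+1)
    for nm,xy,z in(("table",(.40,-.05),0),("foot",(.44,-.032),.013),("wood",(.49,.24),.014),("ring",(.577+.031,-.34),.028)):
        u,v=proj(c,[*xy,z]).round().astype(int); print(n,nm,b[v-1:v+2,u-1:u+2].mean().round(3),end=" ")
    print()
    for nm,xy,pr,bg,r in(("gauge",(.480,-.032),G,.305,30),("ringN",(.438,-.256),RG,.31,18),("r2",(.565,-.18),RG,.31,18),("r3",(.578,-.34),RG,.31,18),
      ("p1",(.510,.374),P(.046),.27,14),("p2",(.497,.286),P(.052),.27,14),("p3",(.485,.199),P(.058),.27,14)):
        try: q,a,A=fit(c,xy,pr,bg,r); print(n,nm,q.round(4),"area",a,round(A,1))
        except Exception as e: print(n,nm,e)
E
```

```text
top table 0.301 top foot 0.33 top wood 0.166 top ring 0.381 
top gauge [ 0.4838 -0.0319] area 420 429.6
top ringN [ 0.4374 -0.2574] area 239 242.6
top r2 [ 0.5657 -0.1803] area 224 235.5
top r3 [ 0.5788 -0.3405] area 228 240.0
top p1 [0.5171 0.3725] area 139 137.8
top p2 [0.5045 0.2852] area 171 169.4
top p3 [0.492  0.1977] area 216 204.0
side table 0.294 side foot 0.341 side wood 0.224 side ring 0.312 
side gauge [ 0.4896 -0.0281] area 647 687.8
side ringN [ 0.4413 -0.253 ] area 1104 470.8
side r2 [ 0.5666 -0.1785] area 288 375.6
side r3 [ 0.5804 -0.338 ] area 331 421.8
side p1 [0.5406 0.4057] area 408 135.2
side p2 [0.5059 0.2852] area 176 181.4
side p3 [0.509  0.2034] area 314 226.5
```

```bash
python3 - <<'E'
from h import *
to([.484,-.031,.135],-1.5)
c=dict(np.load("side0.npz")); f=c["color"].astype(float); b=f[...,2]/(f.sum(-1)+1)
for bg in(.298,.300,.302):
  for nm,xy,pr,r in(("gauge",(.484,-.031),G,36),("r2",(.566,-.18),RG,18),("r3",(.578,-.34),RG,18)):
    try: q,a,A=fit(c,xy,pr,bg,r); print(bg,nm,q.round(4),"area",a,round(A,1))
    except Exception as e: print(e)
# joint check by gradient of luminance: darkness mask for foot+rings
g=cv2.cvtColor(c["color"],cv2.COLOR_RGB2GRAY)
u,v=proj(c,[.484,-.031,.05]).astype(int); print(np.round(b[v-24:v+26:5,u-22:u+24:4],2)); print(g[v-24:v+26:5,u-22:u+24:4])
E
```

```text
t 6.50 pos [ 0.4399 -0.2535  0.0473] F [ 0.55  0.22 -1.37] open 0.761 gf 66.4 | shift [  61.  -218.4  -87.9] rot [ 0.0015 -0.0013  0.0051]
0.298 gauge [ 0.4909 -0.0272] area 685 687.7
0.298 r2 [ 0.5679 -0.1787] area 327 374.0
0.298 r3 [ 0.5813 -0.3381] area 371 421.0
0.3 gauge [ 0.4905 -0.0276] area 671 687.7
0.3 r2 [ 0.5673 -0.1785] area 314 374.2
0.3 r3 [ 0.5809 -0.3377] area 361 420.6
0.302 gauge [ 0.4902 -0.0279] area 663 685.8
0.302 r2 [ 0.5674 -0.1786] area 313 375.3
0.302 r3 [ 0.5803 -0.3377] area 345 420.6
[[0.3  0.29 0.29 0.29 0.3  0.3  0.29 0.29 0.3  0.31 0.3  0.29]
 [0.3  0.29 0.29 0.3  0.3  0.29 0.29 0.29 0.29 0.29 0.3  0.29]
 [0.29 0.29 0.29 0.29 0.29 0.29 0.29 0.29 0.29 0.29 0.29 0.29]
 [0.29 0.29 0.3  0.29 0.3  0.33 0.34 0.3  0.29 0.3  0.3  0.3 ]
 [0.29 0.29 0.29 0.3  0.33 0.34 0.34 0.34 0.3  0.3  0.29 0.3 ]
 [0.3  0.29 0.29 0.29 0.34 0.34 0.34 0.34 0.3  0.29 0.29 0.29]
 [0.29 0.29 0.3  0.34 0.34 0.34 0.34 0.34 0.34 0.3  0.29 0.29]
 [0.29 0.29 0.29 0.35 0.34 0.34 0.34 0.34 0.34 0.33 0.29 0.29]
 [0.29 0.29 0.29 0.35 0.35 0.34 0.34 0.34 0.36 0.29 0.3  0.29]
 [0.3  0.29 0.3  0.29 0.29 0.3  0.3  0.29 0.29 0.29 0.29 0.29]]
[[189 191 190 188 189 191 190 136  93  78  73  80]
 [189 189 189 189 190 189 190 190 190 189 189 192]
 [189 189 188 190 188 190 188 189 188 189 191 190]
 [190 189 189 190 188 217 216 183 191 192 190 190]
 [188 192 188 188 179 188 183 159 189 188 190 189]
 [189 190 189 191 145 105 100 136 176 190 188 191]
 [188 190 188 123 140 127 129 137 140 135 189 189]
 [191 190 173  67 157 177 164 151  57  75 188 190]
 [189 189 187  60  75  77  77  74  63  99 189 189]
 [193 191 188 185 106  57  55  75 175 189 190 189]]
```

Request:
play_rows(xyz=[[1,-2,-20],[4,-12,-50],[9,-30,-80],[17,-60,-88],[27,-95,-88],[37,-130,-88],[47,-165,-88],[55,-195,-88],[60,-213,-88],[61,-218,-88]], rot=[[0,0,0],[0,0,0],[0,0,0],[0,0,0],[0,0,0],[0,0,0],[0,0,0],[0,0,0],[0,0,0],[0,0,0]], grip=[0.7,0.7,0.7,0.7,0.7,0.7,0.7,0.7,0.7,0.7])

```text
time_s: 7.75
eef_pos: [0.4834, -0.03, 0.134]
eef_rot: [-0.0, 0.999, 0.039, -0.0]
wrist_force: [0.2, -0.2, -0.8]
opening: 0.76
grasp_force: 66.6
```

```bash
python3 - <<'E'
from h import *
import h
to([.484,-.031,.135],-1.5)
from scipy import ndimage as nd
def mask2(c,xy,z,bg,r=26):
    f=c["color"].astype(float); b=f[...,2]/(f.sum(-1)+1); g=f.mean(-1)
    u,v=proj(c,[*xy,z]).round().astype(int); s=np.s_[v-r:v+r,u-r:u+r]
    k=(b[s]>bg)|(g[s]<bg*0+125); k=nd.binary_fill_holes(nd.binary_opening(k)); L,_=nd.label(k); k=L==(L[r,r] or L[r-2,r])
    vv,uu=np.nonzero(k); return np.array([uu.mean()+u-r,vv.mean()+v-r]),k.sum()
h.mask=mask2
for n in("top","side"):
  c=dict(np.load(n+"0.npz"))
  for nm,xy,pr,r in(("gauge",(.484,-.031),G,36),("rN",(.438,-.256),RG,18),("r2",(.566,-.18),RG,18),("r3",(.578,-.34),RG,18)):
    q,a,A=fit(c,xy,pr,.31,r); print(n,nm,q.round(4),"area",a,round(A,1))
o=readout.get_obs(); p=o["eef_pos"]; W=cloud(shot("side"))
c=shot("side"); cv2.imwrite("pics/s3.png",cv2.resize(c["color"][130:250,170:310,::-1],None,fx=5,fy=5,interpolation=cv2.INTER_CUBIC)); np.savez("side3.npz",**c)
E
```

```text
t 7.75 pos [ 0.4834 -0.03    0.134 ] F [ 0.17 -0.16 -0.79] open 0.760 gf 66.6 | shift [ 0.5  1.1 -1. ] rot [-0.0002  0.0005  0.0068]
top gauge [ 0.4835 -0.0327] area 435 430.1
top rN [ 0.4402 -0.2536] area 1222 241.8
top r2 [ 0.5649 -0.181 ] area 239 236.0
top r3 [ 0.5781 -0.3399] area 239 240.2
side gauge [ 0.4863 -0.0304] area 676 690.2
side rN [ 0.4375 -0.2572] area 463 473.9
side r2 [ 0.5645 -0.18  ] area 368 376.9
side r3 [ 0.5779 -0.3389] area 414 422.9
```

View pics/s3.png

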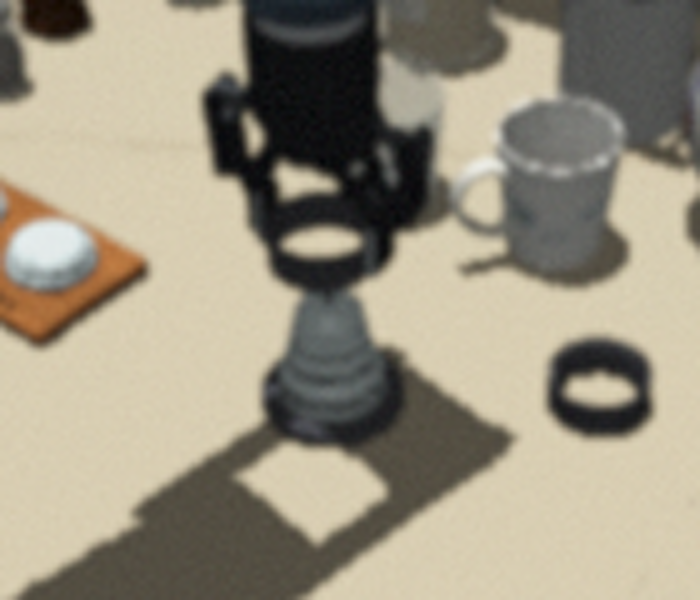

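Request:
play_rows(xyz=[[0.5,1.3,4],[0.5,1.3,12],[0.5,1.3,20],[0.5,1.3,28],[0.5,1.3,35],[0.5,1.3,40],[0.5,1.3,43],[0.5,1.3,43],[0.5,1.3,43],[0.5,1.3,43]], rot=[[0,0,0],[0,0,0],[0,0,0],[0,0,0],[0,0,0],[0,0,0],[0,0,0],[0,0,0],[0,0,0],[0,0,0]], grip=[0.7,0.7,0.7,0.7,0.7,0.7,0.7,0.7,0.7,0.7])

```text
time_s: 9.1
eef_pos: [0.4844, -0.0323, 0.0915]
eef_rot: [0.0, 0.999, 0.038, 0.0]
wrist_force: [-0.7, -0.1, -0.6]
opening: 0.759
grasp_force: 66.6
```

```bash
python3 - <<'E'
from h import *
to([.4843,-.0318,.0646],-1.5)
o=readout.get_obs();p=o["eef_pos"]
c=shot("side"); np.savez("side4.npz",**c)
print("ring centre proj",proj(c,p-[0,0,.0026]).round(2),"foot",proj(c,[.4843,-.0318,.0065]).round(2))
s=c["color"]; g=s.astype(float).mean(-1); b=s[...,2]/(s.astype(float).sum(-1)+1)
def span(row,u0):
    k=(g[row]<120); i=np.arange(u0-22,u0+23); k=k[u0-22:u0+23]; j=i[k]; return j.min(),j.max()
for z in(.0005,.003,.006,.009,.012):
    r=proj(c,[.4843,-.0318,z]).round().astype(int); print("gauge row",r[1],span(r[1]+3,r[0]))
cv2.imwrite("pics/s4.png",cv2.resize(s[130:250,170:310,::-1],None,fx=5,fy=5,interpolation=cv2.INTER_CUBIC))
E
```

```text
t 9.10 pos [ 0.4844 -0.0323  0.0915] F [-0.68 -0.1  -0.63] open 0.759 gf 66.6 | shift [-0.1 -0.5 26.9] rot [ 0.0002 -0.0005  0.005 ]
ring centre proj [235.22 188.22] foot [236.05 208.1 ]
gauge row 209 (np.int64(223), np.int64(258))
gauge row 209 (np.int64(223), np.int64(258))
gauge row 208 (np.int64(223), np.int64(258))
gauge row 208 (np.int64(223), np.int64(258))
gauge row 207 (np.int64(222), np.int64(258))
```

View pics/s4.png

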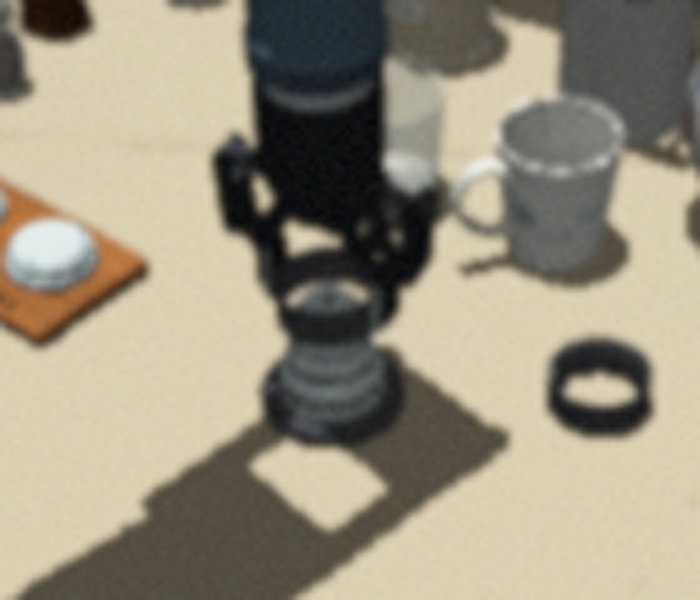

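Request:
play_rows(xyz=[[0,0,2],[0,0,5],[0,0,8],[0,0,11],[0,0,13],[0,0,14],[0,0,15],[0,0,16],[0,0,16],[0,0,16]], rot=[[0,0,0],[0,0,0],[0,0,0],[0,0,0],[0,0,0],[0,0,0],[0,0,0],[0,0,0],[0,0,0],[0,0,0]], grip=[0.7,0.7,0.7,0.7,0.7,0.7,0.7,0.7,0.7,0.7])

```text
time_s: 10.4
eef_pos: [0.4843, -0.0323, 0.0753]
eef_rot: [0.0, 0.999, 0.038, 0.0]
wrist_force: [-0.2, -0.7, -0.7]
opening: 0.762
grasp_force: 66.6
```

Request:
play_rows(xyz=[[0,0,2],[0,0,4],[0,0,6],[0,0,8],[0,0,9],[0,0,10],[0,0,11],[0,0,12],[0,0,13],[0,0,13]], rot=[[0,0,0],[0,0,0],[0,0,0],[0,0,0],[0,0,0],[0,0,0],[0,0,0],[0,0,0],[0,0,0],[0,0,0]], grip=[0.7,0.7,0.7,0.7,0.7,0.7,0.7,0.7,0.7,0.7])

```text
time_s: 11.65
eef_pos: [0.4853, -0.0321, 0.0632]
eef_rot: [-0.0, 0.999, 0.038, 0.001]
wrist_force: [0.4, 2.1, 5.9]
opening: 0.761
grasp_force: 67.6
```

Request:
play_rows(xyz=[[0.3,-0.3,0],[0.5,-0.5,0],[0.8,-0.8,0],[1,-1,0],[1,-1,0],[1,-1,0],[1,-1,0],[1,-1,0],[1,-1,0],[1,-1,0]], rot=[[0,0,0],[0,0,0],[0,0,0],[0,0,0],[0,0,0],[0,0,0],[0,0,0],[0,0,0],[0,0,0],[0,0,0]], grip=[0.7,0.7,0.7,0.7,0.7,0.7,0.7,0.7,0.7,0.7])

```text
time_s: 12.9
eef_pos: [0.4855, -0.0312, 0.0623]
eef_rot: [0.0, 0.999, 0.038, 0.0]
wrist_force: [5.0, 1.7, -0.6]
opening: 0.758
grasp_force: 66.6
```

```bash
python3 - <<'E'
from h import *
to([.4843,-.0318,.0646],-1.5)
print(readout.get_obs()["torque"])
s=shot("side"); np.savez("side5.npz",**s); cv2.imwrite("pics/s5.png",cv2.resize(s["color"][155:225,195:280,::-1],None,fx=8,fy=8,interpolation=cv2.INTER_CUBIC))
E
```

```text
t 12.90 pos [ 0.4855 -0.0312  0.0623] F [ 4.96  1.68 -0.65] open 0.758 gf 66.6 | shift [-1.2  0.5 -2.3] rot [ 0.0001 -0.0007  0.0049]
[ 0.21568737 -0.81071023 -0.02025651]
```

View pics/s5.png

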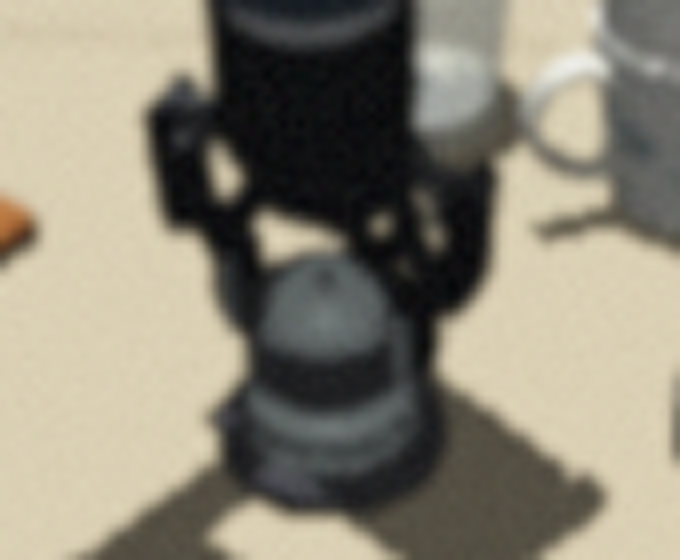

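Request:
play_rows(xyz=[[0.4,-0.1,0],[0.8,-0.2,0],[1.2,-0.3,0],[1.2,-0.3,0.5],[1.2,-0.3,2],[1.2,-0.3,4],[1.2,-0.3,6],[1.2,-0.3,8],[1.2,-0.3,9],[1.2,-0.3,9]], rot=[[0,0,0],[0,0,0],[0,0,0],[0,0,0],[0,0,0],[0,0,0],[0,0,0],[0,0,0],[0,0,0],[0,0,0]], grip=[0.7,0.7,0.7,0.7,0.7,0.7,0.7,0.7,0.7,0.7])

```text
time_s: 14.2
eef_pos: [0.4862, -0.0308, 0.0532]
eef_rot: [-0.0, 0.999, 0.038, -0.0]
wrist_force: [-1.0, -0.2, -0.6]
opening: 0.761
grasp_force: 66.6
```

Request:
play_rows(xyz=[[0,0,0.5],[0,0,1],[0,0,1.5],[0,0,2],[0,0,2.5],[0,0,3],[0,0,3.4],[0,0,3.8],[0,0,4.2],[0,0,4.2]], rot=[[0,0,0],[0,0,0],[0,0,0],[0,0,0],[0,0,0],[0,0,0],[0,0,0],[0,0,0],[0,0,0],[0,0,0]], grip=[0.7,0.7,0.7,0.7,0.7,0.7,0.7,0.7,0.7,0.7])

```text
time_s: 15.45
eef_pos: [0.4868, -0.0308, 0.0506]
eef_rot: [0.0, 0.999, 0.038, 0.0]
wrist_force: [-5.7, 2.3, 16.7]
opening: 0.759
grasp_force: 68.8
```

```bash
python3 - <<'E'
from h import *
to([.4863,-.0308,.0506],-1.5); print(readout.get_obs()["torque"])
E
```

```text
t 15.45 pos [ 0.4868 -0.0308  0.0506] F [-5.72  2.34 16.66] open 0.759 gf 68.8 | shift [-0.5 -0.  -0. ] rot [ 0.0001 -0.0005  0.0055]
[0.64000883 0.92999458 0.19314986]
```

Request:
play_rows(xyz=[[-0.2,0,-0.6],[-0.4,-0.2,-1],[-0.5,-0.2,-1],[-0.5,-0.2,-1],[-0.5,-0.2,-1],[-0.5,-0.2,-1],[-0.5,-0.2,-1],[-0.5,-0.2,-1],[-0.5,-0.2,-1],[-0.5,-0.2,-1]], rot=[[0,0,0],[0,0,0],[0,0,0],[0,0,0],[0,0,0],[0,0,0],[0,0,0],[0,0,0],[0,0,0],[0,0,0]], grip=[0.7,0.7,0.7,0.7,0.7,0.7,0.7,0.7,0.7,0.7])

```text
time_s: 16.7
eef_pos: [0.4866, -0.0307, 0.0508]
eef_rot: [0.0, 0.999, 0.038, 0.001]
wrist_force: [0.1, 1.0, 6.4]
opening: 0.756
grasp_force: 67.3
```

```bash
python3 - <<'E'
from h import *
to([.4863,-.0308,.155],-1.5); print(readout.get_obs()["torque"])
E
```

```text
t 16.70 pos [ 0.4866 -0.0307  0.0508] F [0.07 1.   6.41] open 0.756 gf 67.3 | shift [-2.000e-01  1.000e-01 -1.042e+02] rot [ 0.0003 -0.0016  0.0049]
[0.46198283 0.03586778 0.05151649]
```

Request:
play_rows(xyz=[[0,0,0.3],[0,0,0.6],[0,0,0.6],[0,0,0.6],[0,0,0.6],[0,0,0.6],[0,0,0.6],[0,0,0.6],[0,0,0.6],[0,0,0.6]], rot=[[0,0,0],[0,0,0],[0,0,0],[0,0,0],[0,0,0],[0,0,0],[0,0,0],[0,0,0],[0,0,0],[0,0,0]], grip=[0.7,0.7,0.7,0.7,0.7,0.7,0.7,0.7,0.7,0.7])

```text
time_s: 17.95
eef_pos: [0.4867, -0.0307, 0.0507]
eef_rot: [0.0, 0.999, 0.038, 0.001]
wrist_force: [-2.3, 2.4, 12.2]
opening: 0.759
grasp_force: 68.3
```

```bash
python3 - <<'E'
from h import *
s=shot("side"); np.savez("side6.npz",**s); cv2.imwrite("pics/s6.png",cv2.resize(s["color"][160:225,200:275,::-1],None,fx=9,fy=9,interpolation=cv2.INTER_CUBIC))
to([.4866,-.0307,.155],-1.5)
E
```

```text
t 18.00 pos [ 0.4867 -0.0307  0.0507] F [-2.61  1.72 12.65] open 0.760 gf 68.3 | shift [ 1.000e-01  0.000e+00 -1.043e+02] rot [ 0.0003 -0.0016  0.0051]
```

View pics/s6.png

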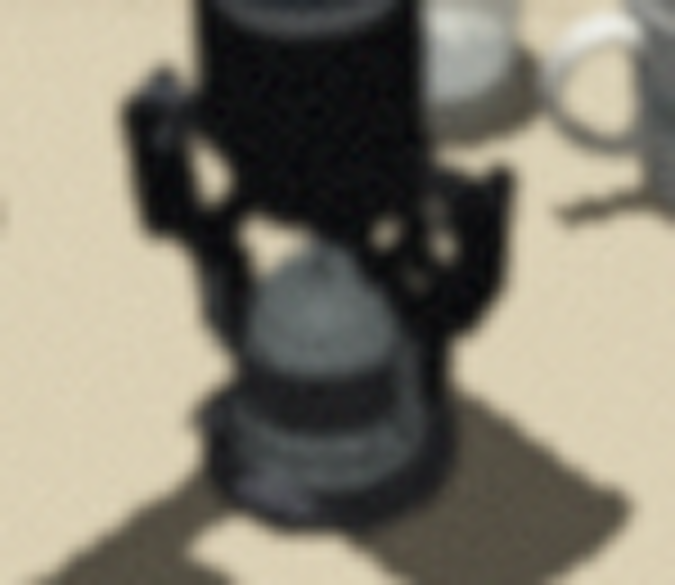

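Request:
play_rows(xyz=[[0,0,-1],[0,0,-4],[0,0,-9],[0,0,-16],[0,0,-28],[0,0,-45],[0,0,-65],[0,0,-85],[0,0,-100],[0,0,-105]], rot=[[0,0,0],[0,0,0],[0,0,0],[0,0,0],[0,0,0],[0,0,0],[0,0,0],[0,0,0],[0,0,0],[0,0,0]], grip=[0.7,0.7,0.7,0.7,0.7,0.7,0.7,0.7,0.7,0.7])

```text
time_s: 19.25
eef_pos: [0.4864, -0.0308, 0.156]
eef_rot: [0.0, 0.999, 0.038, 0.001]
wrist_force: [0.7, 1.0, -2.1]
opening: 0.761
grasp_force: 67.1
```

```bash
python3 - <<'E'
from h import *
import h
from scipy import ndimage as nd
to([.495,.1993,.12],-.142)
def mk(th):
    def mask2(c,xy,z,bg,r=26):
        f=c["color"].astype(float); b=f[...,2]/(f.sum(-1)+1)
        u,v=proj(c,[*xy,z]).round().astype(int); s=np.s_[v-r:v+r,u-r:u+r]
        V,U=np.mgrid[-r:r,-r:r]
        k=(b[s]>th)&(np.hypot(U,V)<r); k=nd.binary_fill_holes(nd.binary_opening(k,iterations=2)); L,_=nd.label(k); k=L==(L[r,r] or L[r-2,r])
        vv,uu=np.nonzero(k); return np.array([uu.mean()+u-r,vv.mean()+v-r]),k.sum()
    return mask2
for n,f in(("top","top0.npz"),("side","side0.npz"),("side","side2.npz")):
  c=dict(np.load(f)) 
  for th in((.25,.27) if n=="top" else(.28,.3,.31)):
    h.mask=mk(th)
    for nm,xy,b in(("p1",(.519,.373),.046),("p2",(.506,.286),.052),("p3",(.494,.198),.058)):
      try: q,a,A=fit(c,xy,P(b),0,12); print(f,th,nm,q.round(4),a,round(A,1))
      except Exception as e: print(f,nm,e)
E
```

```text
t 19.25 pos [ 0.4864 -0.0308  0.156 ] F [ 0.66  1.03 -2.13] open 0.761 gf 67.1 | shift [  25.9 -228.8   35.9] rot [ 2.2000e-03 -1.2000e-03 -1.3529e+00]
top0.npz 0.25 p1 [0.5176 0.3725] 142 138.1
top0.npz 0.25 p2 [0.5046 0.2853] 174 169.5
top0.npz 0.25 p3 [0.492  0.1977] 216 203.8
top0.npz 0.27 p1 [0.5171 0.3725] 139 137.6
top0.npz 0.27 p2 [0.5047 0.2855] 169 169.3
top0.npz 0.27 p3 [0.492  0.1977] 216 203.8
side0.npz 0.28 p1 [0.5281 0.3889] 185 138.4
side0.npz 0.28 p2 [0.5058 0.2853] 165 181.2
side0.npz 0.28 p3 [0.4997 0.2008] 251 229.5
side0.npz 0.3 p1 [0.5184 0.3725] 112 140.9
side0.npz 0.3 p2 [0.5052 0.2851] 156 181.4
side0.npz 0.3 p3 [0.4923 0.1978] 200 232.6
side0.npz 0.31 p1 [0.518 0.372] 107 141.4
side0.npz 0.31 p2 [0.5056 0.2848] 149 182.3
side0.npz 0.31 p3 [0.4921 0.198 ] 192 232.1
side2.npz 0.28 p1 [0.5323 0.3891] 211 137.5
side2.npz 0.28 p2 [0.506  0.2857] 168 182.1
side2.npz 0.28 p3 [0.4998 0.2006] 255 229.2
side2.npz 0.3 p1 [0.519  0.3736] 117 140.8
side2.npz 0.3 p2 [0.5053 0.2853] 157 182.1
side2.npz 0.3 p3 [0.492  0.1979] 204 232.0
side2.npz 0.31 p1 [0.5178 0.3717] 108 141.4
side2.npz 0.31 p2 [0.506 0.285] 151 181.8
side2.npz 0.31 p3 [0.4924 0.1983] 194 231.7
```

Request:
play_rows(xyz=[[1,-10,0],[4,-35,0],[7,-68,0],[11,-103,0],[15,-138,4],[18,-170,12],[21,-198,22],[23,-218,30],[24.3,-227,35],[24.3,-228,36]], rot=[[0,0,-0.06],[0,0,-0.2],[0,0,-0.36],[0,0,-0.53],[0,0,-0.7],[0,0,-0.87],[0,0,-1.04],[0,0,-1.2],[0,0,-1.32],[0,0,-1.353]], grip=[0.7,0.7,0.7,0.7,0.7,0.7,0.7,0.7,0.7,0.7])

```text
time_s: 20.5
eef_pos: [0.4919, 0.199, 0.1176]
eef_rot: [-0.001, 0.755, 0.656, -0.001]
wrist_force: [0.4, 0.6, -0.8]
opening: 0.76
grasp_force: 67.1
```

Request:
play_rows(xyz=[[0,0,3],[0,0,10],[0,0,20],[0,0,30],[0,0,40],[0,0,47],[0,0,50],[0,0,50],[0,0,50],[0,0,50]], rot=[[0,0,0],[0,0,0],[0,0,0],[0,0,0],[0,0,0],[0,0,0],[0,0,0],[0,0,0],[0,0,0],[0,0,0]], grip=[0.7,0.7,0.7,0.7,0.7,0.7,0.7,0.7,0.7,0.7])

```text
time_s: 21.75
eef_pos: [0.493, 0.1986, 0.0689]
eef_rot: [0.0, 0.755, 0.655, 0.0]
wrist_force: [-0.5, 0.7, -1.1]
opening: 0.762
grasp_force: 67.1
```

```bash
python3 - <<'E'
from h import *
to([.4935,.1985,.0501],-.142)
s=shot("side"); np.savez("side7.npz",**s)
u,v=proj(s,[.4935,.1985,.05]).astype(int); print(u,v,proj(s,readout.get_obs()["eef_pos"]))
cv2.imwrite("pics/s7.png",cv2.resize(s["color"][v-40:v+35,u-50:u+50,::-1],None,fx=7,fy=7,interpolation=cv2.INTER_CUBIC))
E
```

```text
t 21.75 pos [0.493  0.1986 0.0689] F [-0.47  0.68 -1.1 ] open 0.762 gf 67.1 | shift [-0.1  0.5 18.8] rot [ 0.0007 -0.0002  0.0001]
178 173 [177.71719987 169.14842292]
```

View pics/s7.png

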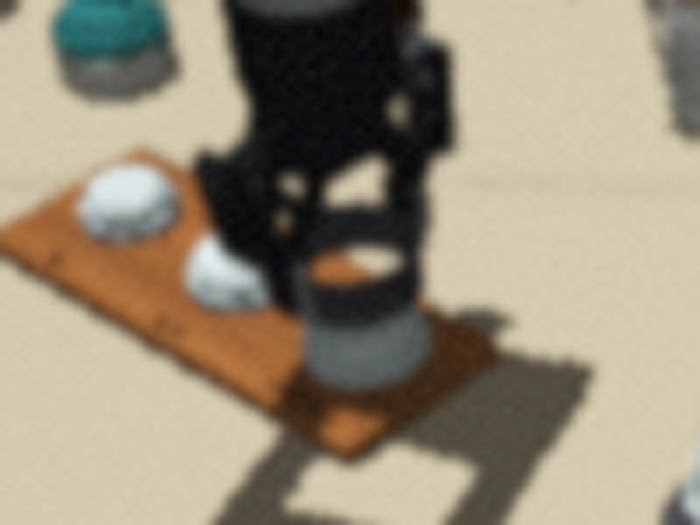

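The ring is above the three-dot post and level. The post at (370,345) looks about 1 px right of the ring at (360,290), so I'll measure that offset.

```bash
python3 - <<'E'
from h import *
c=dict(np.load("side7.npz")); f=c["color"].astype(float); g=f.mean(-1); b=f[...,2]/(f.sum(-1)+1)
u0,v0=128,133
print("cols",list(range(168,194)))
for r in range(v0+34,v0+56): print(r,"g",g[r,168:194].astype(int),)
print()
for r in range(v0+42,v0+56,1): print(r,"b",(100*b[r,168:194]).astype(int))
T=readout.get_obs()["eef_pos"]
def edges(xy,z,d):
    t=np.linspace(0,6.28,200); q=np.array([proj(c,[xy[0]+d/2*np.cos(a),xy[1]+d/2*np.sin(a),z]) for a in t]); return q.min(0).round(2),q.max(0).round(2)
print("ring bottom model",edges(T[:2],T[2]-.0166,.066),"top",edges(T[:2],T[2]+.0114,.066))
print("collar top model",edges((.4935,.1985),.022,.062),"bottom",edges((.4935,.1985),.014,.062))
E
```

```text
cols [168, 169, 170, 171, 172, 173, 174, 175, 176, 177, 178, 179, 180, 181, 182, 183, 184, 185, 186, 187, 188, 189, 190, 191, 192, 193]
167 g [ 18  16  11  18  27  30  30  31  36  43  54  55  57  54  51  47  37  28
  29  46 100 161 188 197 197 199]
168 g [ 17  14  17  22  27  36  40  48  56  78 105 119 120 117 106  91  70  43
  31  60 116 165 190 196 196 195]
169 g [ 14  20  21  23  33  53  68  76  88 114 148 168 176 171 164 148 116  70
  41  67 131 181 195 197 198 197]
170 g [ 14  21  35  40  53  81  97 105 110 119 145 169 181 186 183 164 131  79
  44  64 129 180 195 198 195 196]
171 g [ 17  29  51  58  68  97 109 111 113 115 122 132 148 162 156 130  96  57
  34  57 125 179 198 197 196 197]
172 g [ 17  30  52  61  71  90  99  99 101 100 101  98  97 103  95  69  43  29
  29  52 117 176 196 198 198 197]
173 g [ 14  25  49  55  54  59  66  72  72  73  70  59  54  51  39  33  26  27
  27  50 114 174 196 198 196 198]
174 g [ 15  24  42  50  44  38  39  37  44  45  39  36  33  29  31  27  26  27
  27  58 119 175 196 199 198 198]
175 g [ 12  21  42  55  46  35  31  29  32  30  30  31  26  
[... 2184 characters left out ...]
 27 20 15
 17 18]
184 b [17 16 18 26 33 33 33 33 34 33 34 33 33 34 34 34 34 33 33 32 28 22 17 16
 17 17]
185 b [17 16 18 25 31 33 33 34 34 33 33 34 34 33 33 33 34 32 32 29 24 21 19 17
 17 17]
186 b [17 16 19 22 29 31 33 34 33 33 33 33 34 33 33 33 32 31 28 24 19 16 18 17
 17 16]
187 b [17 17 17 20 23 28 30 31 32 33 32 32 32 32 31 31 29 27 23 20 18 18 16 18
 18 20]
188 b [16 16 19 16 20 21 25 27 28 29 30 28 28 27 26 24 21 19 17 17 18 20 16 18
 22 24]
ring bottom model (array([168.35, 167.16]), array([188.37, 179.31])) top (array([167.07, 160.47]), array([187.37, 172.53]))
collar top model (array([170.42, 174.46]), array([188.93, 185.96])) bottom (array([170.77, 176.29]), array([189.2, 187.8]))
```

Request:
play_rows(xyz=[[-0.5,0,2],[-1,0,6],[-1,0,10],[-1,0,14],[-1,0,17],[-1,0,18.5],[-1,0,19.5],[-1,0,20.5],[-1,0,21],[-1,0,21]], rot=[[0,0,0],[0,0,0],[0,0,0],[0,0,0],[0,0,0],[0,0,0],[0,0,0],[0,0,0],[0,0,0],[0,0,0]], grip=[0.7,0.7,0.7,0.7,0.7,0.7,0.7,0.7,0.7,0.7])

```text
time_s: 23.05
eef_pos: [0.4926, 0.1976, 0.0475]
eef_rot: [0.0, 0.756, 0.655, 0.0]
wrist_force: [-0.4, -0.4, -0.4]
opening: 0.764
grasp_force: 67.1
```

Request:
play_rows(xyz=[[0,0,0.5],[0,0,1],[0,0,1.5],[0,0,2],[0,0,2.5],[0,0,3],[0,0,3.5],[0,0,4],[0,0,4],[0,0,4]], rot=[[0,0,0],[0,0,0],[0,0,0],[0,0,0],[0,0,0],[0,0,0],[0,0,0],[0,0,0],[0,0,0],[0,0,0]], grip=[0.7,0.7,0.7,0.7,0.7,0.7,0.7,0.7,0.7,0.7])

```text
time_s: 24.3
eef_pos: [0.4936, 0.1981, 0.0439]
eef_rot: [0.0, 0.756, 0.655, 0.001]
wrist_force: [3.0, 4.6, 1.3]
opening: 0.76
grasp_force: 67.4
```

Request:
play_rows(xyz=[[0.5,0.5,0],[1.1,1,0],[1.6,1.4,0],[1.6,1.4,0],[1.6,1.4,0.5],[1.6,1.4,1],[1.6,1.4,1.7],[1.6,1.4,2.4],[1.6,1.4,3],[1.6,1.4,3]], rot=[[0,0,0],[0,0,0],[0,0,0],[0,0,0],[0,0,0],[0,0,0],[0,0,0],[0,0,0],[0,0,0],[0,0,0]], grip=[0.7,0.7,0.7,0.7,0.7,0.7,0.7,0.7,0.7,0.7])

```text
time_s: 25.55
eef_pos: [0.4942, 0.1989, 0.0404]
eef_rot: [-0.0, 0.755, 0.655, -0.0]
wrist_force: [-0.2, -0.1, -1.1]
opening: 0.757
grasp_force: 67.2
```

Request:
play_rows(xyz=[[0,0,0.4],[0,0,0.8],[0,0,1.2],[0,0,1.5],[0,0,1.8],[0,0,2.1],[0,0,2.4],[0,0,2.6],[0,0,2.6],[0,0,2.6]], rot=[[0,0,0],[0,0,0],[0,0,0],[0,0,0],[0,0,0],[0,0,0],[0,0,0],[0,0,0],[0,0,0],[0,0,0]], grip=[0.7,0.7,0.7,0.7,0.7,0.7,0.7,0.7,0.7,0.7])

```text
time_s: 26.8
eef_pos: [0.4943, 0.1989, 0.0391]
eef_rot: [0.0, 0.755, 0.655, -0.0]
wrist_force: [-6.0, -2.1, 12.9]
opening: 0.763
grasp_force: 68.9
```

Request:
play_rows(xyz=[[0,0,-0.6],[0,0,-1],[0,0,-1.2],[0,0,-1.2],[0,0,-1.2],[0,0,-1.2],[0,0,-1.2],[0,0,-1.2],[0,0,-1.2],[0,0,-1.2]], rot=[[0,0,0],[0,0,0],[0,0,0],[0,0,0],[0,0,0],[0,0,0],[0,0,0],[0,0,0],[0,0,0],[0,0,0]], grip=[0.7,0.7,0.7,0.8,0.86,0.92,0.97,1,1,1])

```text
time_s: 28.05
eef_pos: [0.4942, 0.1989, 0.0391]
eef_rot: [0.0, 0.755, 0.655, 0.0]
wrist_force: [-0.7, -0.1, -0.9]
opening: 1.002
grasp_force: 0.0
```

```bash
python3 - <<'E'
from h import *
to([.4943,.1989,.14],-.142)
E
```

```text
t 28.05 pos [0.4942 0.1989 0.0391] F [-0.67 -0.05 -0.91] open 1.002 gf 0.0 | shift [-0.000e+00  1.000e-01 -1.009e+02] rot [ 0.  0. -0.]
```

Released with no contact force. Next I'll retreat straight up, then sideways so the ring can be seen.

Request:
play_rows(xyz=[[0,0,-3],[0,0,-10],[0,0,-25],[0,0,-45],[0,0,-70],[0,0,-100],[0,0,-130],[0,0,-155],[0,0,-160],[0,0,-160]], rot=[[0,0,0],[0,0,0],[0,0,0],[0,0,0],[0,0,0],[0,0,0],[0,0,0],[0,0,0],[0,0,0],[0,0,0]], grip=[1,1,1,1,1,1,1,1,1,1])

```text
time_s: 29.3
eef_pos: [0.4942, 0.199, 0.1993]
eef_rot: [0.0, 0.755, 0.655, 0.0]
wrist_force: [-0.6, -0.2, -1.4]
opening: 1.0
grasp_force: 0.0
```

```bash
python3 - <<'E'
from h import *
c=shot("side"); W=cloud(c); m=(np.hypot(W[...,0]-.494,W[...,1]-.199)<.04)&(W[...,2]>.03)&(W[...,2]<.08)
p=W[m]; g=c["color"][m].mean(-1); d=p[g<80]
print(len(d),"mid",((d.min(0)+d.max(0))/2).round(4),"size",np.ptp(d,axis=0).round(3)); t=d[d[:,2]>.04]
A=np.c_[d[:,:2],np.ones(len(d))]
hi=np.percentile(d[:,2],97); print("rim z ~",hi.round(4),"expect .050")
for a in range(0,360,60):
    k=np.abs((np.degrees(np.arctan2(d[:,1]-.199,d[:,0]-.494))-a+180)%360-180)<30
    if k.sum()>3: print(a,k.sum(),np.percentile(d[k,2],95).round(4))
to([.4943,.1989,.2],-.142)
E
```

```text
182 mid [0.4907 0.1971 0.0401] size [0.068 0.068 0.02 ]
rim z ~ 0.0493 expect .050
0 30 0.0462
60 37 0.0466
120 16 0.0491
180 36 0.0495
240 44 0.0487
300 19 0.0494
t 29.35 pos [0.4937 0.1988 0.1984] F [-0.55  0.14 -0.49] open 0.999 gf 0.0 | shift [ 0.1  0.6 -1.6] rot [-0.0009  0.0003 -0.    ]
```

```bash
python3 -c "
from bench import ctrl; print(ctrl.hand_in())"
```

```text
the job is handed in; nothing more can be done
None
```

The nearest ring stopped on the lowest step of the cone (three grooves, so the 58 mm bore) and was pressed there at about 12 N. It is now set down level on the three-dot post, and the job is handed in at about 29 s; no verdict was returned. One reading on the cone went slightly over your 15 N limit, at 16.7 N, before I eased off.

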